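# Fish a lost bung out of a deep heating-block well with sprung tongs

### The job

A rubber bung has dropped to the bottom of one of the three deep wells of the dry heating block. Take the sprung tongs out of their stand, squeeze them shut on the bung down in the well, lift it out, and lower it into the steel dish, letting go only once it is down at the dish floor; then put the tongs back upright in their stand. Never touch the bung with the gripper fingers, and leave the two vials standing in the other wells alone.

Things in the scene. Friction and masses are not known exactly. Their poses are not given: they have to be found in the camera images.
- tongs: Loose steel sprung tongs, 140 tall, 0.1 kg, standing tips down in the stand. Origin midway between the two tips, at tip level; z up to the head, y the line along which they close (either way round). Lower part (z 0 to 78): two straight jaws 12 wide (x), 4 thick (y), when open 30 apart inside and 38 over the outside. Dark head 22 wide (y) between the legs, its bow up to z 154.
- tongs_grip (a point): Where to squeeze the tongs: on their axis, 112 above the tips. Here each leg is a flat plate 20 wide (x), from 78 to 140 above the tips; outer faces 46 apart when open. Squeezed to 42 the tongs are held firmly yet stay open (jaws 26 apart inside, 34 outside); shut on the bung the plates are 34 apart. 20 to 30 N of squeeze holds the bung well.
- leg_left (a joint): Inward travel of the tongs' leg at +y: 0 (open) to 0.008 m (jaws 14 mm apart when both are at 0.008). The leg slides straight along y, the jaws staying parallel; its spring takes 5 N to start and 0.4 N more per mm, and opens it again.
- leg_right (a joint): The same for the leg at -y.
- stand: Fixed steel stand for the tongs: base plate 90 (x) x 100 (y) x 6 thick, in its middle an upright sleeve, inside 22 (x) x 48 (y), walls 4, rim 66 above the table, floor at 6. Origin: centre of its underside. The tongs stand with their tips on the sleeve floor (their origin 6 above the stand's), closing line along the stand's y, either way round.
- block: Fixed dry heating block, bare aluminium in a white jacket, 172 (x) x 98 (y) x 75 tall. Origin: centre of its underside. Three oblong wells in a row along its x, centred at x = -46, 0, +46, y = 0; each 26 (x) x 48 (y), 55 deep (floor 20 above the table, rim 75). The tongs go into a well with their closing line along the block's y.
- bung: Loose dark grey rubber bung, a cylinder 18 in diameter and 20 tall, 10 to 21 g. Origin at the centre of its underside, z up. It stands on the floor of one of the three wells, within 2 mm in x and 3 mm in y of the well's centre; which well varies.
- dish: Fixed shallow open steel dish, 110 (x) x 150 (y) x 22 tall, walls and floor 3 thick. Origin at the centre of its underside on the table.
- vial_a: Loose amber glass vial with a white cap, 20 in diameter, 68 tall, standing in one of the wells and 13 proud of the block. Origin at the centre of its underside.
- vial_b: Second vial, the same as vial_a, in another well.

How it is judged (in metres and radians):
On the way, in this order (a step that is already met when the one before it is completed fails the run):
1. the bung is lifted clear above the heating block, held in the tongs (height (world z) of bung above 0.085 m and contact force between tongs and bung above 0.5 N), for 0.2 s.
2. the bung is down in the dish, its underside less than 15 mm above the dish floor, still held in the tongs (x of bung in the frame of dish between -0.05 and 0.05 m and y of bung in the frame of dish between -0.07 and 0.07 m and z of bung in the frame of dish below 0.018 m and contact force between tongs and bung above 0.5 N), for 0.1 s.
At the end, for the whole second after the job is handed in: The bung rests on the dish floor inside its walls (any way up), free of the tongs; the tongs stand at rest in the stand's sleeve, tips within 6 mm of its floor and 14 mm of its axis, less than 0.2 rad off upright; both vials are still in their wells, moved less than 12 mm (x of bung in the frame of dish between -0.05 and 0.05 m and y of bung in the frame of dish between -0.07 and 0.07 m and z of bung in the frame of dish below 0.018 m and linear speed of each of bung, tongs below 0.03 m/s and contact force between tongs and bung below 0.05 N and horizontal distance between tongs and stand below 0.014 m and z of tongs in the frame of stand below 0.012 m and angle between tongs's own z axis and vertical below 0.2 rad and distance of each of vial_a, vial_b from where it was at the start of the episode below 0.012 m); the robot touches nothing.
It fails at once if the gripper fingers touch the bung (contact force between the fingers and bung above 0.3 N).
It fails at once if a vial is moved by more than 20 mm (distance of any of vial_a, vial_b from where it was at the start of the episode above 0.02 m).
It also fails if it takes over 67 s, if anything falls off the work surface, if the arm or the gripper's body presses on something with over 40 N, if the wrist force passes 120 N, or if a joint passes its speed limit or range.

### The arm

A 6-joint arm with a two-finger parallel gripper is mounted at the origin on the work surface. World frame = base frame: x ahead of the robot, y to its left, z up, the work surface at z = 0. Lengths are in mm, angles in degrees, forces in N, time in s.
With the tool pointing down it reaches from about 300 to 850 mm from the base axis. Payload 4.2 kg.
Tool frame: the origin (TCP) lies midway between the tips of the shut fingers; the grasp point (between the pads) lies 19 mm behind it; z points along the fingers, y is the line along which they close (so a half turn about z gives the same grasp; the last joint's range is limited). The gripper opens to 91 mm and grips with 3 to 60 N. Pads are 32 mm wide; open, the fingers measure 118 mm over their backs; the gripper's body (76 mm by 178 mm) begins 60 mm behind the grasp point.
Start: joints at [-77.235, 18.312, 89.639, -0, 72.044, -1.146], TCP at [138.245, -558.15, 213.976] pointing down, gripper open.
Joint ranges: [-177.97, 177.97], [-48.28, 115.42], [12.27, 149.76], [-77.06, 257.06], [2.81, 150.46], [-146.56, 146.56]. Speed limits (degrees/s): [147.25, 147.25, 180, 180, 180, 180].

### API

Orientations are given as [roll, pitch, yaw] about the fixed x, y, z axes, in that order (R = Rz(yaw) Ry(pitch) Rx(roll)).
In Python, from workcell import env, cams gives the robot as it stands (env), with the cameras (cams).
- The arm moves only by the tool drive_effector, called after "Emit:" in YAML: its name, and indented under it one key for each argument. Schema: {"type":"object","properties":{"offsets":{"type":"array","items":{"type":"array","items":{"type":"array","items":{"type":"number"},"minItems":6,"maxItems":6},"minItems":1,"maxItems":8},"minItems":1,"maxItems":1},"jaw":{"type":"number"},"clamp_n":{"type":"number"},"only":{"type":"string"},"quiet":{"type":"boolean"},"lines":{"type":"string"}},"required":["offsets"],"additionalProperties":false}. offsets is a list that holds a single list of rows (three levels of brackets), with 1 to 8 rows, each of 6 numbers: dx, dy, dz in mm, then a rotation vector rx, ry, rz in degrees; each row shifts and turns the commanded pose from where the row before left it, along the tool's axes as they then stand; what a row does not reach is not made up. A row lasts 1/10 s, in which the tool goes at most 50 mm and 8.59 degrees, less where a joint would pass 70% of its speed; a pose out of reach is approached as far as the arm can. jaw is the finger opening in mm, set as the call begins (left out keeps the last). The fingers move at their own pace and stop on an object; clamp_n is the grip in N (left out, the last holds). Time passes only in rows, so rows that do not move let the fingers close. The tool returns the time, the measured TCP pose, the force, the opening and the grip force at its end. only (a regular expression) keeps the lines of the reply that match it, lines (a string "A,B") keeps lines A to B, and quiet returns only ok. Input that does not fit is refused with a message, and nothing moves.
- env.state(): the state, without advancing time (a new reading comes with each control period).
- cams.grab_frame(name): name is "side" or "top" or "wrist"; returns the picture (400x640x3 uint8, blue, green, red); there is no depth.
- cams.camera_model(name): a dict with "fx", "fy", "cx", "cy" (pixels), "T" (4x4, takes a point from camera to world coordinates). Camera axes: x right, y up, looking along -z (the intrinsics and any distortion apply to the point x, -y, -z); pixel columns grow to the right and rows downward; lengths in mm; the calibration is good to about 2 mm. A picture is of the moment at which its call begins: read the wrist's pose just before it. camera_model takes no time and is no camera call; for the wrist camera it gives the pose at the moment of the call.
- env.job_done(): hands the job in; it is judged then, once.
The state is a dict: "time_s": time; "qpos": joint angles; "qvel": joint speeds; "effort": joint torques, N m; "ee_pos": TCP position; "ee_rot": TCP orientation; "force": force on the tool from outside, world axes, zero at the start; "torque": the same for the moment, N m; "gripper_width": finger opening in mm; "gripper_force": force on a finger pad.
Only numpy, scipy, OpenCV 4.12 (cv2) and the standard library are available. Lean on these libraries where they do the work, as an engineer would, in place of code of your own. Each camera call takes 0.05 s, during which the arm holds its last target. There are 200 camera calls.

## Working session

There is one attempt and no reset: what is moved stays moved. The work goes in short steps, Python scripts to look and compute and a tool call to move; the robot and the scene stay as the last step left them, time stands still between calls to the robot, and variables do not carry over. Pictures are saved under pics/ and viewed, at most 10 in all, crops included, and the job is handed in when it is done.

```bash
ls; mkdir -p pics; python3 - <<'E'
from workcell import env, cams
import cv2,numpy as np
np.set_printoptions(precision=4,suppress=True)
for n in("side","top","wrist"):
    m=cams.camera_model(n); print(n,{k:(v if k!='T' else np.array(v).tolist()) for k,v in m.items()})
    cv2.imwrite(f"pics/{n}0.png",cams.grab_frame(n))
print(env.state())
E
```

```text
pics
workcell.py
side {'fx': 427.8669921736977, 'fy': 427.8669921736977, 'cx': 320.11925646070625, 'cy': 201.4246648251674, 'T': [[0.9402714670130563, 0.1882566564453062, -0.28363532859139595, 304.24885836668744], [-0.3404167908493989, 0.5139769028243397, -0.7873653230050812, -621.6631887613656], [-0.0024447553889455336, 0.8368913756677944, 0.5473635432726179, 528.4688434201851], [0.0, 0.0, 0.0, 1.0]]}
top {'fx': 444.62444311747936, 'fy': 444.62444311747936, 'cx': 322.55554482832355, 'cy': 202.78285604061736, 'T': [[0.010755968298491179, 0.9951090698172821, -0.09819495054912637, 460.3760743914941], [-0.999859643639666, 0.009441606371577333, -0.013840126079067119, -13.328129134316283], [-0.01284531691793303, 0.09833003222061767, 0.9950709535489266, 964.5137138704355], [0.0, 0.0, 0.0, 1.0]]}
wrist {'fx': 350.6447850362266, 'fy': 350.6447850362266, 'cx': 318.6133209719307, 'cy': 202.45311351306563, 'T': [[0.24046243508306467, 0.940659198492454, 0.2394537316590718, 206.57794758882812], [-0.9706541782480314, 0.2337611310130953, 0.05644643369704956, -541.1189645934089], [-0.0028781180587067502, -0.2460000120305085, 0.9692655521153258, 382.97202505448354], [0.0, 0.0, 0.0, 1.0]]}
{'time_s': 0.15, 'qpos': array([-77.234 ,  18.3418,  89.6886,   0.0013,  72.0423,  -1.1452]), 'qvel': array([-0.0623, -0.138 , -0.1716,  0.0158,  0.0166,  0.0442]), 'effort': array([  0.0002, -41.2776, -23.2155,   0.0729,   0.0434,  -0.0001]), 'ee_pos': array([ 138.1766, -557.7822,  213.3396]), 'ee_rot': array([-179.9274,   -0.0027,   13.9108]), 'force': array([ 0.2039, -0.4295, -0.5145]), 'torque': array([0.0009, 0.004 , 0.0125]), 'gripper_force': 0.0, 'gripper_width': 91.27857436531514}
```

View pics/top0.png

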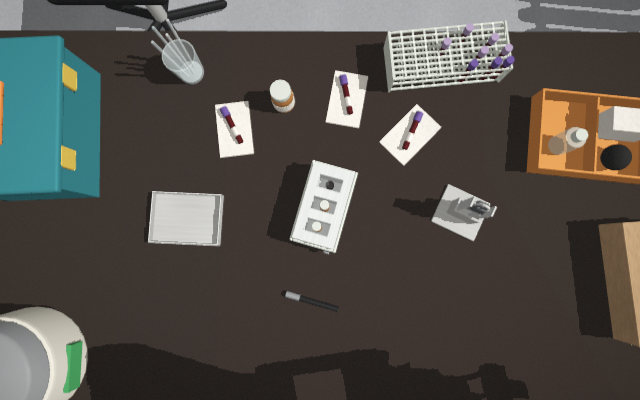

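View pics/side0.png

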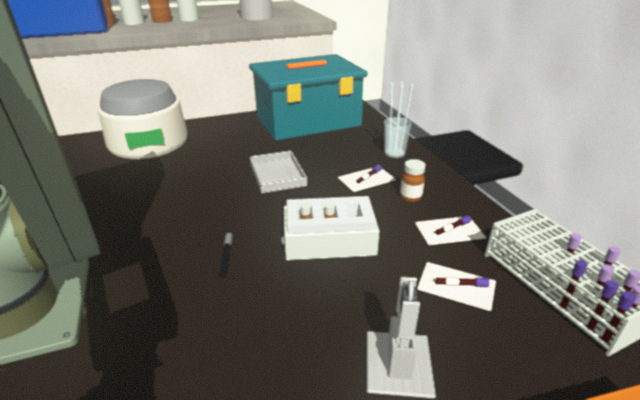

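The top view shows the dish at (186,219) and the block at (325,206). The bung is in the far well (330,184), with vials at (325,205) and (317,227). The stand plate is at (463,212), with the tongs' head at (482,209). The side view shows the same layout: stand at (400,362), block at (331,228), dish at (278,170).

```bash
cat > h.py <<'E'
import cv2,numpy as np
from workcell import env, cams
np.set_printoptions(precision=2,suppress=True)
def ray(m,uv):
    T=np.array(m["T"]);d=T[:3,:3]@np.array([(uv[0]-m["cx"])/m["fx"],-(uv[1]-m["cy"])/m["fy"],-1.])
    return T[:3,3],d/np.linalg.norm(d)
def onz(m,uv,z):
    o,d=ray(m,uv);return o+d*(z-o[2])/d[2]
def tri(*mv):
    A=np.zeros((3,3));b=np.zeros(3);L=[]
    for m,uv in mv:
        o,d=ray(m,uv);P=np.eye(3)-np.outer(d,d);A+=P;b+=P@o;L.append((o,d))
    p=np.linalg.solve(A,b);return p,[np.linalg.norm(np.cross(p-o,d)) for o,d in L]
def proj(m,p):
    T=np.array(m["T"]);q=T[:3,:3].T@(np.array(p)-T[:3,3]);return m["cx"]+m["fx"]*q[0]/-q[2],m["cy"]-m["fy"]*q[1]/-q[2]
def tool(v):
    from scipy.spatial.transform import Rotation as R
    return R.from_euler('xyz',env.state()["ee_rot"],degrees=True).inv().apply(v)
E
python3 - <<'E'
from h import *
m=cams.camera_model("top");im=cv2.imread("pics/top0.png")
g=cv2.cvtColor(im,cv2.COLOR_BGR2GRAY)
for n,(x0,y0,x1,y1),z in(("dish",(135,180,235,255),22),("block",(280,150,370,262),75),("stand",(425,175,505,250),6)):
    k=(g[y0:y1,x0:x1]>85).astype(np.uint8)
    c=max(cv2.findContours(k,cv2.RETR_EXTERNAL,cv2.CHAIN_APPROX_NONE)[0],key=cv2.contourArea)
    r=cv2.minAreaRect(c);p=cv2.boxPoints(r)+[x0,y0]
    w=np.array([onz(m,q,z) for q in p]);e=np.diff(w,axis=0)
    print(n,p.tolist(),"c",w.mean(0),"sides",np.linalg.norm(e,axis=1)[:2],"ang",np.degrees(np.arctan2(e[:2,1],e[:2,0])))
a=cv2.resize(im[155:260,280:500],None,fx=3.6,fy=3.6,interpolation=cv2.INTER_CUBIC)
cv2.imwrite("pics/c1.png",a)
E
```

```text
dish [[147.52996826171875, 242.63561248779297], [150.09139251708984, 190.12640953063965], [223.5020751953125, 193.7074203491211], [220.9406509399414, 246.21662139892578]] c [517.98 291.65  22.  ] sides [112.3  158.46] ang [  0.03 -92.27]
block [[287.716983795166, 242.49056243896484], [311.716983795166, 158.4905662536621], [358.60377502441406, 171.88678741455078], [334.6037712097168, 255.88677978515625]] c [540.06  -2.37  75.  ] sides [176.45  98.89] ang [ -15.   -105.67]
stand [[429.9117660522461, 220.85294723510742], [447.93212890625, 182.80995655059814], [497.3235321044922, 206.20588302612305], [479.3031692504883, 244.24887084960938]] c [ 534.85 -303.8     6.  ] sides [ 92.11 116.4 ] ang [ -25.75 -115.4 ]
```

View pics/c1.png

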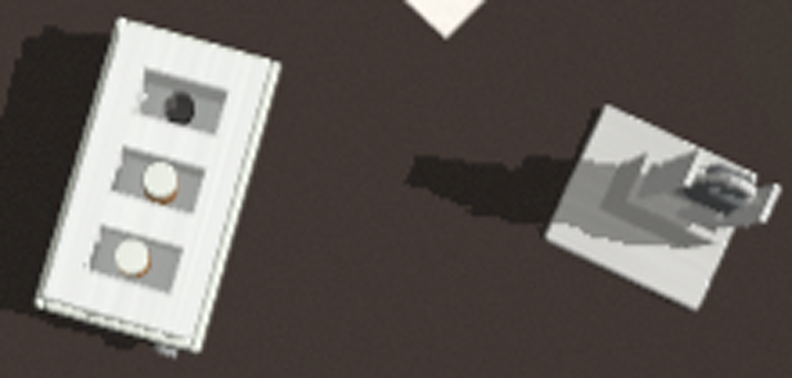

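The crop shows the stand plate corners at crop (607,104), (546,240) and (697,310), so its long side (y) is at about 65° in the world frame. The bung is at (180,107) in the far well, and the vial caps are at (160,182) and (133,258). Next I'll look from the wrist camera over the stand.

Emit:
drive_effector:
  offsets:
    - [[45,-15,-5,0,0,0],[45,-15,-5,0,0,0],[45,-15,-5,0,0,0],[45,-15,-5,0,0,0],[45,-15,-5,0,0,0],[45,-15,-5,0,0,0],[45,-15,-5,0,0,0],[45,-15,-5,0,0,0]]

```text
time_s: 0.95
ee_pos: [460.2, -353.7, 254.0]
ee_rot: [-180.0, 0.0, 13.9]
force: [1.0, -0.0, 0.4]
gripper_width: 91.1
gripper_force: 0.0
```

Emit:
drive_effector:
  offsets:
    - [[43,-15,0,0,0,0],[43,-15,0,0,0,0],[0,0,0,0,0,7.86],[0,0,0,0,0,7.86],[0,0,0,0,0,7.86],[0,0,0,0,0,7.86],[0,0,0,0,0,7.86],[0,0,0,0,0,0]]

```text
time_s: 1.75
ee_pos: [534.9, -305.2, 253.5]
ee_rot: [180.0, 0.0, -25.4]
force: [-0.5, -0.3, 0.2]
gripper_width: 91.4
gripper_force: 0.0
```

```bash
python3 - <<'E'
from h import *
import pickle
m=cams.camera_model("wrist");im=cams.grab_frame("wrist");cv2.imwrite("pics/w1.png",im);pickle.dump(m,open("w1.pkl","wb"))
print(env.state()["ee_pos"],env.state()["ee_rot"])
E
```

```text
[ 534.97 -305.2   253.6 ] [-180.      0.04  -25.23]
```

View pics/w1.png

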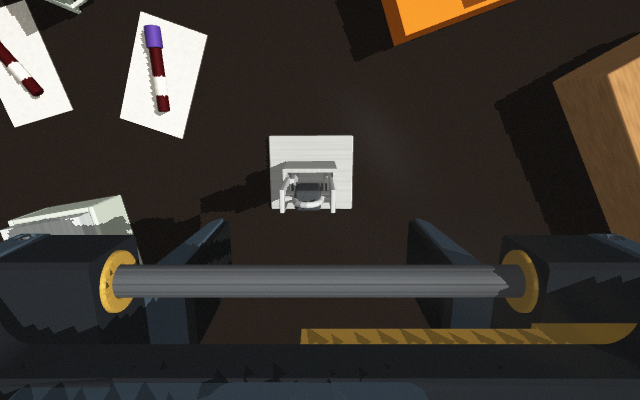

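The wrist view shows the stand square-on: plate columns 269–353, rows 136–209. The tongs' leg plates are at columns 281–287 and 332–337, around rows 185–210. I'll take a second view, shifted, for heights.

Emit:
drive_effector:
  offsets:
    - [[-40,0,0,0,0,0],[-40,0,0,0,0,0],[0,0,0,0,0,0],[0,0,0,0,0,0]]

```text
time_s: 2.2
ee_pos: [462.6, -271.0, 254.5]
ee_rot: [180.0, -0.1, -25.3]
force: [0.2, -0.4, 0.6]
gripper_width: 90.9
gripper_force: 0.0
```

```bash
python3 - <<'E'
from h import *
import pickle
m=cams.camera_model("wrist");im=cams.grab_frame("wrist");cv2.imwrite("pics/w2.png",im);pickle.dump(m,open("w2.pkl","wb"))
print(env.state()["ee_pos"],env.state()["ee_rot"])
a=cv2.imread("pics/w1.png")[126:226,261:361]
m1=pickle.load(open("w1.pkl","rb"))
u,v=proj(m,onz(m1,(311,172),100));u,v=int(u),int(v);print("w2 crop origin",u-50,v-50)
b=im[max(v-50,0):v+50,u-50:u+50]
b=cv2.copyMakeBorder(b,100-b.shape[0],0,0,0,cv2.BORDER_CONSTANT)
cv2.imwrite("pics/c2.png",cv2.resize(np.hstack([a,b]),None,fx=4,fy=4,interpolation=cv2.INTER_NEAREST))
E
```

```text
[ 463.41 -271.38  254.47] [179.99  -0.11 -25.31]
w2 crop origin 260 31
```

View pics/c2.png

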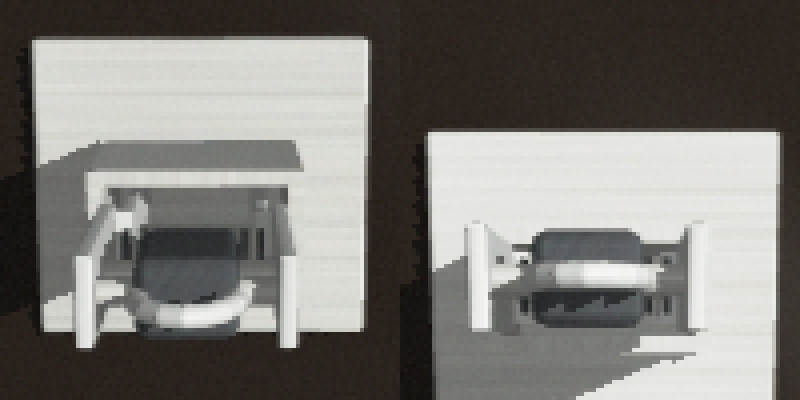

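Both views show the two leg tops. In view 1 they are centred at about (282.5,201.5) and (333.3,201.5), and in view 2 at about (279.5,100.3) and (334,100.3). Plate corners are clear in both. I'll triangulate.

```bash
python3 - <<'E'
from h import *
import pickle
m1,m2=[pickle.load(open(f"w{i}.pkl","rb")) for i in(1,2)]
def c(u,v,k): return ((u/4+261,v/4+126),((u-400)/4+260,v/4+31))[k-1]
P={}
for n,a,b in(("L",(86,302),(478,277)),("R",(289,302),(696,277)),("TL",(33,38),(428,131)),("TR",(369,38),(779,131)),("Lfar",(86,256),(478,223)),("Rfar",(289,256),(696,223)),("Lnear",(86,348),(478,331)),("Rnear",(289,348),(696,331))):
    P[n],e=tri((m1,c(*a,1)),(m2,c(*b,2)));print(n,P[n],np.array(e))
d=P["L"]-P["R"];print("legs mid",(P["L"]+P["R"])/2,"sep",np.linalg.norm(d),"ang",np.degrees(np.arctan2(d[1],d[0])))
for q in((33,38),(369,38),(365,330),(40,330)): print(onz(m1,c(*q,1),6))
print("plate c",np.mean([onz(m1,c(*q,1),6) for q in((33,38),(369,38),(365,330),(40,330))],0))
E
```

```text
L [ 548.06 -277.19  144.42] [0.21 0.21]
R [ 530.24 -314.9   144.55] [0.13 0.13]
TL [ 600.57 -270.42    2.73] [0.01 0.01]
TR [ 558.2  -359.87    3.37] [0.11 0.11]
Lfar [ 556.78 -281.69  145.13] [0.21 0.21]
Rfar [ 539.15 -318.98  145.27] [0.14 0.14]
Lnear [ 539.13 -272.59  143.64] [0.22 0.22]
Rnear [ 521.11 -310.74  143.76] [0.12 0.12]
legs mid [ 539.15 -296.05  144.48] sep 41.708893745953596 ang 64.70665939455692
[ 600.55 -270.93    6.  ]
[ 558.41 -359.82    6.  ]
[ 477.94 -322.7     6.  ]
[ 520.85 -232.11    6.  ]
plate c [ 539.44 -296.39    6.  ]
```

Emit:
drive_effector:
  offsets:
    - [[-11.8,-45.3,0,0,0,0],[-11.8,-45.3,0,0,0,0],[-11.8,-45.3,0,0,0,0],[-11.8,-45.3,0,0,0,0],[-11.8,-45.3,0,0,0,0],[-11.8,-45.3,0,0,0,0],[0,0,0,0,0,-5.15],[0,0,0,0,0,-5.15]]

```text
time_s: 3.05
ee_pos: [517.1, 6.7, 253.7]
ee_rot: [-180.0, -0.0, -14.6]
force: [0.2, 0.3, 0.2]
gripper_width: 91.6
gripper_force: 0.0
```

Emit:
drive_effector:
  offsets:
    - [[0,0,0,0,0,0],[0,0,0,0,0,0]]

```text
time_s: 3.25
ee_pos: [516.3, 4.9, 253.7]
ee_rot: [180.0, -0.0, -15.2]
force: [-0.0, 0.4, -0.4]
gripper_width: 91.3
gripper_force: 0.0
```

```bash
cat > snap.py <<'E'
from h import *
import pickle,sys
n=sys.argv[1];m=cams.camera_model("wrist");im=cams.grab_frame("wrist");cv2.imwrite(f"pics/{n}.png",im);pickle.dump(m,open(n+".pkl","wb"))
E
python3 snap.py b1
```

Emit:
drive_effector:
  offsets:
    - [[-10,35,0,0,0,0],[-10,35,0,0,0,0],[0,0,0,0,0,0],[0,0,0,0,0,0]]

```text
time_s: 3.7
ee_pos: [478.1, -58.2, 254.2]
ee_rot: [-180.0, -0.1, -15.3]
force: [0.2, -0.3, 0.6]
gripper_width: 91.2
gripper_force: 0.0
```

```bash
python3 snap.py b2
python3 - <<'E'
from h import *
a=cv2.imread("pics/b1.png")[0:270];b=cv2.imread("pics/b2.png")[0:270]
a=a[:,220:420];b=b[:,140:340]
cv2.imwrite("pics/c3.png",cv2.resize(np.hstack([a,b]),None,fx=2,fy=2,interpolation=cv2.INTER_NEAREST))
E
```

```text
(no output)
```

View pics/c3.png

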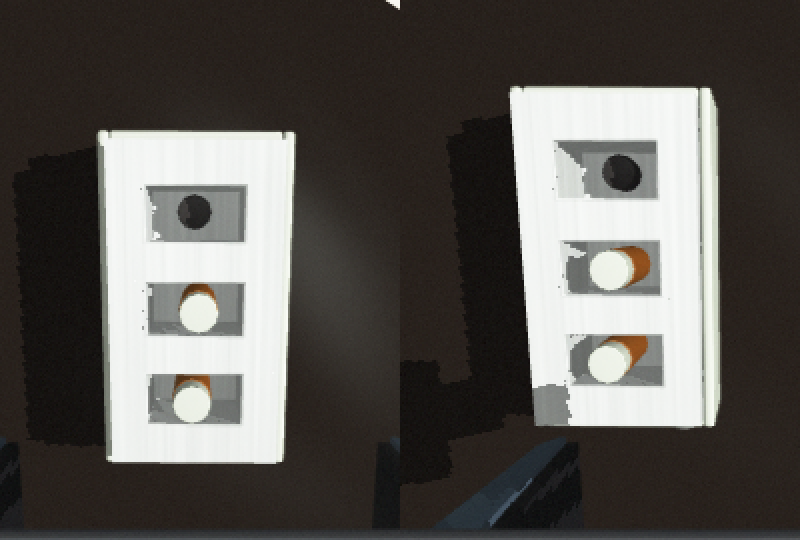

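The wells are clear in both views. In view 1 the far well spans crop (146,185)–(246,242), with the bung's top centred near (195,211). In view 2 it spans (555,140)–(658,198), with the bung's top near (619,172).

```bash
python3 - <<'E'
from h import *
import pickle
m1,m2=[pickle.load(open(f"b{i}.pkl","rb")) for i in(1,2)]
A=lambda p:(p[0]/2+220,p[1]/2); B=lambda p:((p[0]-400)/2+140,p[1]/2)
W=[]
for a,b in(((146,185),(555,140)),((246,185),(657,140)),((246,242),(658,198)),((147,242),(558,198)),):
    p,e=tri((m1,A(a)),(m2,B(b)));W.append(p);print(p,e[0])
W=np.array(W);print("well",W.mean(0),"ang y",[np.degrees(np.arctan2(*(W[i]-W[j])[[1,0]])) for i,j in((0,1),(3,2))],"sides",np.linalg.norm(W[0]-W[1]),np.linalg.norm(W[1]-W[2]))
print("on75",np.mean([onz(m1,A(q),75) for q in((146,185),(246,185),(246,242),(147,242))],0),np.mean([onz(m2,B(q),75) for q in((555,140),(657,140),(658,198),(558,198))],0))
p,e=tri((m1,A((195,211))),(m2,B((619,172))));print("bung",p,e[0],onz(m1,A((195,211)),40),onz(m2,B((619,172)),40))
T=[onz(m1,A(q),75) for q in((99,131),(295,131),(284,462),(107,462))]
t=np.array(T);print("block",t,t.mean(0),np.degrees(np.arctan2(*(t[0]-t[3])[[1,0]])),np.degrees(np.arctan2(*(t[1]-t[2])[[1,0]])))
t=cams.camera_model("top")
print("top: stand",onz(t,(280+652/3.6,155+207/3.6),6),"well",np.mean([onz(t,(280+u/3.6,155+v/3.6),75) for u,v in((146,69),(227,90),(219,134),(137,110))],0))
im=cv2.imread("pics/top0.png")
for u,v in((0,0),): pass
s=env.state();print(s["ee_pos"],s["ee_rot"],"to grasp above stand, tool:",tool(np.array([539.2,-296.1,185])-s["ee_pos"]))
E
```

```text
[609.43   6.    73.01] 0.08347256753665795
[597.   -40.23  71.35] 0.08898602195677986
[571.33 -33.43  75.99] 0.09366018772473461
[583.88  12.71  75.53] 0.15181678656938108
well [590.41 -13.74  73.97] ang y [np.float64(74.94977339268924), np.float64(74.78457161825882)] sides 47.90745872944649 26.952707380224908
on75 [590.24 -13.65  75.  ] [590.31 -13.94  75.  ]
bung [592.17 -13.31  39.19] 0.2665403956845313 [592.38 -13.45  40.  ] [591.84 -13.31  40.  ]
block [[638.08  20.39  75.  ]
 [614.15 -67.86  75.  ]
 [457.19 -25.15  75.  ]
 [481.39  64.33  75.  ]] [547.7   -2.07  75.  ] -15.664171897019973 -15.221441300832852
top: stand [ 536.77 -298.56    6.  ] well [588.49 -16.8   75.  ]
[478.35 -57.64 254.14] [-179.97   -0.05  -15.18] to grasp above stand, tool: [121.12 214.25  69.11]
```

Emit:
drive_effector:
  offsets:
    - [[20.1,36,0,0,0,0],[20.1,36,0,0,0,0],[20.1,36,0,0,0,0],[20.1,36,0,0,0,0],[20.1,36,0,0,0,0],[20.1,36,0,0,0,0],[0,0,30,0,0,5.1],[0,0,30,0,0,5.1]]

```text
time_s: 4.55
ee_pos: [539.8, -298.6, 193.3]
ee_rot: [-180.0, -0.1, -25.6]
force: [0.4, 0.5, -0.5]
gripper_width: 91.3
gripper_force: 0.0
```

Emit:
drive_effector:
  offsets:
    - [[0,0,0,0,0,0],[0,0,0,0,0,0]]

```text
time_s: 4.75
ee_pos: [538.9, -297.0, 194.0]
ee_rot: [-180.0, 0.0, -25.1]
force: [-0.7, -0.6, -0.3]
gripper_width: 91.1
gripper_force: 0.0
```

```bash
python3 - <<'E'
from h import *
s=env.state();print(s["ee_rot"],tool(np.array([538,-297.3,99])-s["ee_pos"]))
E
```

```text
[-179.99    0.02  -25.14] [-0.64  0.68 95.03]
```

Emit:
drive_effector:
  offsets:
    - [[-0.6,0.6,20,0,0,0],[0,0,25,0,0,0],[0,0,25,0,0,0],[0,0,15,0,0,0],[0,0,10,0,0,0],[0,0,0,0,0,0],[0,0,0,0,0,0]]

```text
time_s: 5.45
ee_pos: [538.4, -298.1, 100.5]
ee_rot: [180.0, -0.2, -25.2]
force: [-0.1, 0.3, 0.4]
gripper_width: 91.4
gripper_force: 0.0
```

Emit:
drive_effector:
  offsets:
    - [[0,0,0,0,0,0],[0,0,0,0,0,0],[0,0,0,0,0,0],[0,0,0,0,0,0]]
  jaw: 50
  clamp_n: 20

```text
time_s: 5.85
ee_pos: [537.4, -297.8, 99.3]
ee_rot: [180.0, -0.0, -25.3]
force: [0.0, 0.3, 0.2]
gripper_width: 61.9
gripper_force: 0.0
```

Emit:
drive_effector:
  offsets:
    - [[0,0,0,0,0,0],[0,0,0,0,0,0],[0,0,0,0,0,0],[0,0,0,0,0,0],[0,0,0,0,0,0]]
  jaw: 42
  clamp_n: 20

```text
time_s: 6.35
ee_pos: [537.2, -297.8, 99.0]
ee_rot: [180.0, -0.0, -25.3]
force: [0.3, -0.3, 0.8]
gripper_width: 42.5
gripper_force: 6.1
```

Emit:
drive_effector:
  offsets:
    - [[0,0,-4,0,0,0],[0,0,-8,0,0,0],[0,0,-12,0,0,0],[0,0,-18,0,0,0],[0,0,-20,0,0,0],[0,0,-20,0,0,0],[0,0,-20,0,0,0],[0,0,-13,0,0,0]]

```text
time_s: 7.15
ee_pos: [537.9, -298.0, 216.7]
ee_rot: [180.0, -0.2, -25.3]
force: [-0.4, 0.1, -0.2]
gripper_width: 41.6
gripper_force: 5.7
```

Emit:
drive_effector:
  offsets:
    - [[0,0,0,0,0,0],[0,0,0,0,0,0]]

```text
time_s: 7.35
ee_pos: [537.0, -297.6, 213.8]
ee_rot: [180.0, 0.0, -25.3]
force: [0.7, -0.3, -1.0]
gripper_width: 42.0
gripper_force: 5.7
```

```bash
python3 snap.py g1
python3 - <<'E'
from h import *
s=env.state();print(s["ee_pos"],s["ee_rot"],s["gripper_width"],s["gripper_force"],tool(np.array([591.2,-15,214])-s["ee_pos"]))
cv2.imwrite("pics/c4.png",np.vstack([cv2.imread("pics/g1.png")[80:330],cams.grab_frame("side")[150:]]))
E
```

```text
[ 536.75 -297.41  213.07] [-179.99    0.1   -25.29] 42.45359495387069 5.7183533906936646 [ -71.41 -278.6    -0.78]
```

View pics/c4.png

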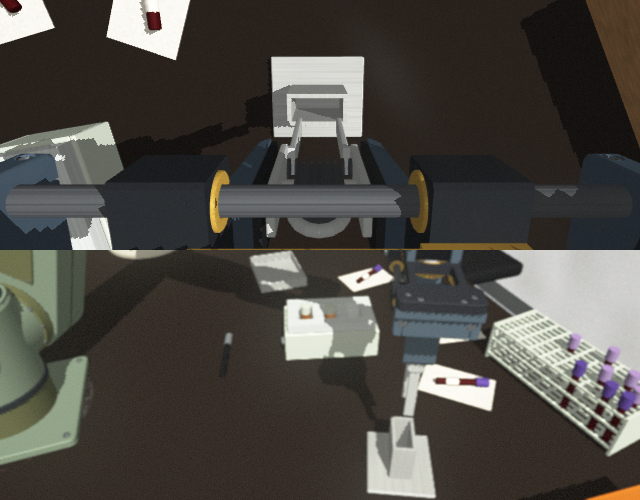

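The tongs hang upright in the gripper, jaws open, with tips at about (298,202) and (341,202) in the wrist frame, clear of the sleeve. I'll carry them over the far well.

Emit:
drive_effector:
  offsets:
    - [[-5,-18,0,0,0,0],[-9,-35,0,0,0,0],[-10,-40,0,0,0,0],[-11,-42,0,0,0,0],[-11,-42,0,0,0,0],[-11,-42,0,0,0,0],[-9.8,-40,0,0,0,0],[-5,-19.5,0,0,0,0]]

```text
time_s: 8.25
ee_pos: [591.0, -10.7, 213.1]
ee_rot: [-179.9, 0.1, -25.1]
force: [-0.7, 0.1, -2.3]
gripper_width: 42.0
gripper_force: 5.7
```

Emit:
drive_effector:
  offsets:
    - [[0,0,0,0,0,-5.1],[0,0,0,0,0,-5.1],[0,0,10,0,0,0],[0,0,0,0,0,0],[0,0,0,0,0,0]]

```text
time_s: 8.75
ee_pos: [590.7, -15.0, 203.0]
ee_rot: [180.0, 0.1, -15.2]
force: [-0.6, -0.2, -0.4]
gripper_width: 42.2
gripper_force: 5.7
```

```bash
python3 snap.py g2
python3 - <<'E'
from h import *
import pickle
s=env.state();print(s["ee_pos"],s["ee_rot"],s["gripper_width"],s["gripper_force"])
m=pickle.load(open("g2.pkl","rb"));print(proj(m,(592,-13.5,75)),proj(m,s["ee_pos"]+[0,0,-93]))
cv2.imwrite("pics/c5.png",cv2.resize(cv2.imread("pics/g2.png")[90:270,220:420],None,fx=3.3,fy=3.3,interpolation=cv2.INTER_CUBIC))
E
```

```text
[591.06 -15.2  203.46] [179.99   0.05 -15.16] 42.05552533402691 5.718329921364784
(np.float64(317.54421971910125), np.float64(195.14926615885201)) (np.float64(319.80054687488126), np.float64(206.1926732386019))
```

View pics/c5.png

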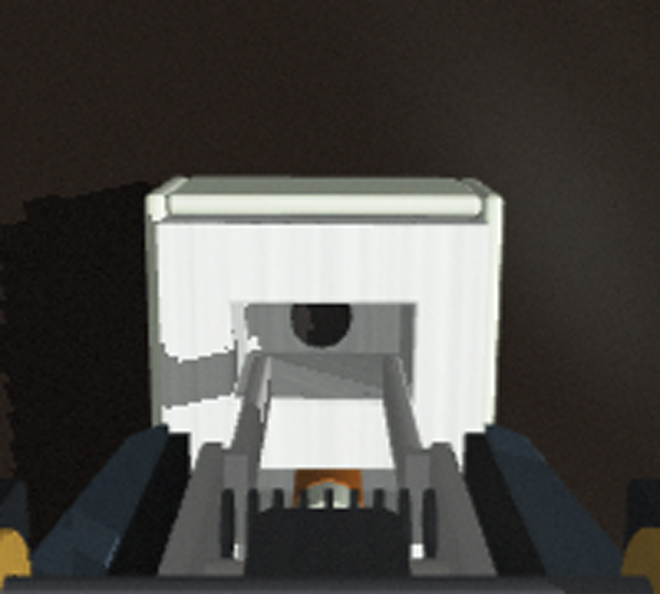

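The jaw tips' far edge is at crop row 354, with inner sides at columns 272 and 384. The well's far rim is at row 303 and its near rim at row 398, columns ~235–415. The bung is at column 321.

```bash
python3 - <<'E'
from h import *
import pickle
m=pickle.load(open("g2.pkl","rb"));C=lambda u,v:(220+u/3.3,90+v/3.3)
s=env.state();a=np.radians(s["ee_rot"][2]);X=np.array([np.cos(a),np.sin(a),0]);Y=np.array([np.sin(a),-np.cos(a),0])
f=lambda p:((p-s["ee_pos"])@X,(p-s["ee_pos"])@Y)
print("tips far edge",f(onz(m,C(262,354),110)),f(onz(m,C(394,354),110)),"mid",f(onz(m,C(328,354),110)))
print("well far/near",f(onz(m,C(325,303),75)),f(onz(m,C(325,398),75)),"L R",f(onz(m,C(232,303),75)),f(onz(m,C(415,303),75)))
print("bung",f(onz(m,C(321,318),40)),"near edge bottom of top",f(onz(m,C(321,347),40)), f(onz(m,C(291,318),40)),f(onz(m,C(351,318),40)))
print("measured bung",f(np.array([592.1,-13.4,40])))
E
```

```text
tips far edge (np.float64(6.986356224762237), np.float64(-15.723958283570601)) (np.float64(6.991650657789136), np.float64(15.087042954021982)) mid (np.float64(6.989003592157952), np.float64(-0.31757960418149156))
well far/near (np.float64(12.277236024933414), np.float64(-1.0634474316855218)) (np.float64(-13.531989943761278), np.float64(-1.0674043879747708)) L R (np.float64(12.274145227846859), np.float64(-25.392318387124746)) (np.float64(12.280226651489418), np.float64(22.476942156348883))
bung (np.float64(0.9837198213914944), np.float64(-2.284825597938286)) near edge bottom of top (np.float64(-7.751037361229089), np.float64(-2.2936699944190653)) (np.float64(0.9824869107458435), np.float64(-11.084231516079878)) (np.float64(0.9849526686591469), np.float64(6.514127985100634))
measured bung (np.float64(0.5302177838554354), np.float64(-2.00777478026154))
```

Emit:
drive_effector:
  offsets:
    - [[0,-1.9,15,0,0,0],[0,0,17,0,0,0],[0,0,15,0,0,0],[0,0,12,0,0,0],[0,0,10,0,0,0],[0,0,8,0,0,0],[0,0,5,0,0,0],[0,0,0,0,0,0]]

```text
time_s: 9.6
ee_pos: [591.6, -13.4, 121.4]
ee_rot: [180.0, 0.1, -15.1]
force: [0.3, 0.5, -0.4]
gripper_width: 42.1
gripper_force: 5.7
```

Emit:
drive_effector:
  offsets:
    - [[0,0,4,0,0,0],[0,0,0,0,0,0],[0,0,0,0,0,0]]

```text
time_s: 9.9
ee_pos: [592.0, -13.4, 118.2]
ee_rot: [-180.0, -0.0, -15.1]
force: [0.5, -0.1, 0.0]
gripper_width: 41.9
gripper_force: 5.7
```

Emit:
drive_effector:
  offsets:
    - [[0,0,3,0,0,0],[0,0,0,0,0,0],[0,0,0,0,0,0]]

```text
time_s: 10.2
ee_pos: [591.8, -13.4, 114.9]
ee_rot: [180.0, 0.0, -15.1]
force: [0.2, 0.2, -0.8]
gripper_width: 42.1
gripper_force: 5.7
```

Emit:
drive_effector:
  offsets:
    - [[0,0,0,0,0,0],[0,0,0,0,0,0],[0,0,0,0,0,0],[0,0,0,0,0,0],[0,0,0,0,0,0]]
  jaw: 28
  clamp_n: 25

```text
time_s: 10.7
ee_pos: [591.9, -13.4, 115.0]
ee_rot: [180.0, -0.0, -15.1]
force: [0.4, -0.3, -1.1]
gripper_width: 31.9
gripper_force: 25.0
```

Emit:
drive_effector:
  offsets:
    - [[0,0,0,0,0,0],[0,0,0,0,0,0],[0,0,0,0,0,0],[0,0,-3,0,0,0],[0,0,-5,0,0,0],[0,0,-7,0,0,0],[0,0,-10,0,0,0],[0,0,-10,0,0,0]]

```text
time_s: 11.5
ee_pos: [592.0, -13.4, 151.0]
ee_rot: [-180.0, -0.0, -15.1]
force: [0.8, -0.6, -2.4]
gripper_width: 32.2
gripper_force: 25.0
```

Emit:
drive_effector:
  offsets:
    - [[0,0,-13,0,0,0],[0,0,-15,0,0,0],[0,0,-15,0,0,0],[0,0,-15,0,0,0],[0,0,-10,0,0,0],[0,0,-5,0,0,0],[0,0,0,0,0,0],[0,0,0,0,0,0]]

```text
time_s: 12.3
ee_pos: [591.5, -13.4, 222.4]
ee_rot: [180.0, 0.1, -15.1]
force: [0.1, 0.5, -1.4]
gripper_width: 32.0
gripper_force: 25.0
```

```bash
python3 snap.py g3
python3 - <<'E'
from h import *
m=cams.camera_model("side");im=cams.grab_frame("side");s=env.state();u,v=map(int,proj(m,s["ee_pos"]+[0,0,-93]));print(u,v)
a=cv2.resize(im[v-60:v+60,u-60:u+60],(400,400),interpolation=cv2.INTER_CUBIC)
b=cv2.resize(cv2.imread("pics/g3.png")[130:270,250:390],(400,400),interpolation=cv2.INTER_CUBIC)
cv2.imwrite("pics/c6.png",np.hstack([a,b]))
E
```

```text
355 183
```

View pics/c6.png

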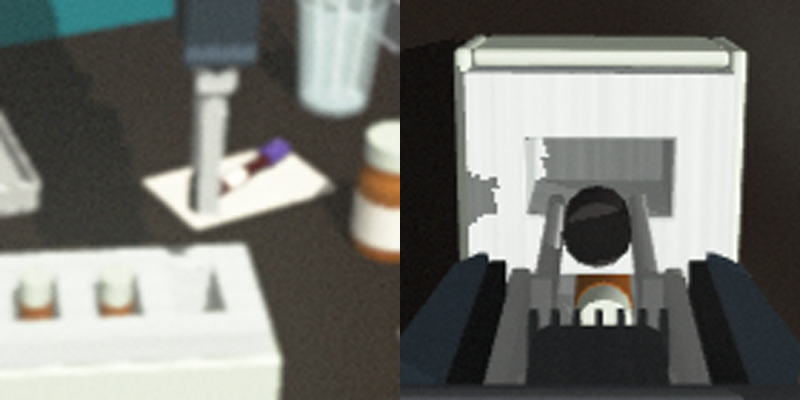

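The wrist crop shows the bung clamped between the jaw tips above the now-empty well, and the side crop shows the vials still standing. Next is the dish, with its rim checked across two views.

Emit:
drive_effector:
  offsets:
    - [[-9,-17,0,0,0,0],[-18,-33,0,0,0,0],[-22,-41,0,0,0,0],[-24,-45,0,0,0,0],[-24,-45,0,0,0,0],[-23,-43,0,0,0,0],[-19,-36,0,0,0,0],[-10,-17,0,0,0,0]]

```text
time_s: 13.2
ee_pos: [519.1, 294.2, 222.1]
ee_rot: [-180.0, 0.1, -14.9]
force: [-0.1, 0.1, -2.2]
gripper_width: 32.3
gripper_force: 25.0
```

Emit:
drive_effector:
  offsets:
    - [[0,0,20,0,0,0],[0,0,20,0,0,0],[0,0,0,0,0,0],[0,0,0,0,0,0]]

```text
time_s: 13.6
ee_pos: [520.4, 290.8, 182.6]
ee_rot: [180.0, 0.0, -15.1]
force: [-0.8, 0.4, -1.2]
gripper_width: 32.3
gripper_force: 25.0
```

```bash
python3 - <<'E'
from h import *
t,sd=cams.camera_model("top"),cams.camera_model("side")
im=cv2.imread("pics/side0.png");g=cv2.cvtColor(im,cv2.COLOR_BGR2GRAY)
k=(g[140:200,240:315]>95).astype(np.uint8);k[-8:,:]*=1
c=max(cv2.findContours(k,0,2)[0],key=cv2.contourArea)
print(cv2.approxPolyDP(cv2.convexHull(c),3,True)[:,0]+[240,140])
g=cv2.cvtColor(cv2.imread("pics/top0.png"),cv2.COLOR_BGR2GRAY)
c=max(cv2.findContours((g[180:255,135:235]>85).astype(np.uint8),0,2)[0],key=cv2.contourArea)
print(cv2.approxPolyDP(cv2.convexHull(c),3,True)[:,0]+[135,180])
s=env.state();print(s["ee_pos"],s["gripper_width"],[proj(sd,(520+dx,293+dy,22)) for dx,dy in((55,75),(55,-75),(-55,-75),(-55,75))])
E
```

```text
[[290 150]
 [307 177]
 [307 185]
 [262 193]
 [250 156]]
[[152 191]
 [223 195]
 [220 244]
 [148 242]]
[520.44 290.78 182.62] 32.34042899847757 [(np.float64(289.50664996568287), np.float64(150.16139307180939)), (np.float64(307.4672181990644), np.float64(176.6923690120735)), (np.float64(262.08943808203685), np.float64(184.91312714067655)), (np.float64(248.48347541487294), np.float64(156.75002507614653))]
```

Emit:
drive_effector:
  offsets:
    - [[0,0,12,0,0,0],[0,0,18,0,0,0],[0,0,18,0,0,0],[0,0,15,0,0,0],[0,0,10,0,0,0],[0,0,5,0,0,0],[0,0,3,0,0,0],[0,0,0,0,0,0]]

```text
time_s: 14.4
ee_pos: [520.8, 290.9, 102.1]
ee_rot: [-180.0, -0.0, -15.1]
force: [0.1, -0.0, -1.6]
gripper_width: 32.3
gripper_force: 25.0
```

Emit:
drive_effector:
  offsets:
    - [[0,0,1,0,0,0],[0,0,1,0,0,0],[0,0,0,0,0,0],[0,0,0,0,0,0]]

```text
time_s: 14.8
ee_pos: [520.6, 290.9, 100.1]
ee_rot: [-180.0, -0.0, -15.1]
force: [0.7, -0.0, -1.2]
gripper_width: 31.7
gripper_force: 25.0
```

Emit:
drive_effector:
  offsets:
    - [[0,0,1,0,0,0],[0,0,0.5,0,0,0],[0,0,0,0,0,0],[0,0,0,0,0,0]]

```text
time_s: 15.2
ee_pos: [520.5, 290.8, 98.4]
ee_rot: [180.0, 0.0, -15.1]
force: [-0.0, 0.1, -1.6]
gripper_width: 32.0
gripper_force: 25.0
```

Emit:
drive_effector:
  offsets:
    - [[0,0,0,0,0,0],[0,0,0,0,0,0],[0,0,0,0,0,0],[0,0,0,0,0,0],[0,0,0,0,0,0],[0,0,0,0,0,0]]
  jaw: 42
  clamp_n: 20

```text
time_s: 15.8
ee_pos: [520.5, 290.9, 98.4]
ee_rot: [180.0, -0.0, -15.1]
force: [-0.1, -1.3, -1.2]
gripper_width: 41.9
gripper_force: 5.7
```

Emit:
drive_effector:
  offsets:
    - [[0,0,-5,0,0,0],[0,0,-10,0,0,0],[0,0,-15,0,0,0],[0,0,-20,0,0,0],[0,0,-22,0,0,0],[0,0,-22,0,0,0],[0,0,-20,0,0,0],[0,0,-10,0,0,0]]

```text
time_s: 16.6
ee_pos: [521.4, 291.3, 225.4]
ee_rot: [-179.8, -0.2, -15.1]
force: [1.1, -0.2, -0.7]
gripper_width: 42.0
gripper_force: 5.7
```

Emit:
drive_effector:
  offsets:
    - [[0,0,0,0,0,0],[0,0,0,0,0,0]]

```text
time_s: 16.8
ee_pos: [520.2, 290.7, 221.9]
ee_rot: [180.0, 0.0, -15.1]
force: [0.2, -0.2, -0.5]
gripper_width: 42.0
gripper_force: 5.7
```

```bash
python3 snap.py d1
python3 - <<'E'
from h import *
import pickle
s=env.state();print(s["ee_pos"],s["ee_rot"],s["gripper_width"],s["gripper_force"])
m=cams.camera_model("side");im=cams.grab_frame("side")
a=cv2.resize(im[130:210,230:330],(500,400),interpolation=cv2.INTER_CUBIC)
b=cv2.resize(cv2.imread("pics/d1.png")[100:270,260:390],(300,400),interpolation=cv2.INTER_CUBIC)
cv2.imwrite("pics/c7.png",np.hstack([a,b]))
print("d to stand",tool(np.array([537.2,-297.8,s["ee_pos"][2]])-s["ee_pos"]))
E
```

```text
[519.95 290.55 221.38] [179.92   0.08 -15.09] 42.07280936849086 5.718273818492889
d to stand [169.78 563.58   0.71]
```

View pics/c7.png

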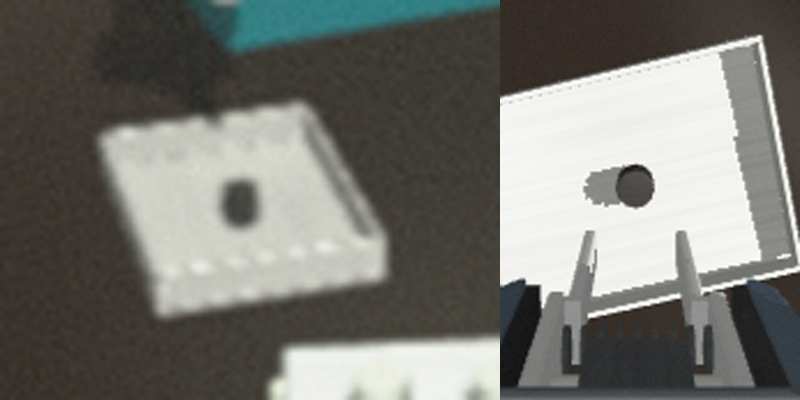

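The side and wrist views both show the bung standing free on the dish floor, with the jaws clear at about (591,232) and (681,232) in the wrist crop. I'll carry the tongs back over the stand.

```bash
python3 - <<'E'
from h import *
import pickle
m=pickle.load(open("d1.pkl","rb"));s=env.state();a=np.radians(s["ee_rot"][2]);X=np.array([np.cos(a),np.sin(a),0]);Y=np.array([np.sin(a),-np.cos(a),0])
p=onz(m,(260+136/2.308,100+232/2.353),128.7)-s["ee_pos"];print("tips far edge",p@X,p@Y)
E
```

```text
tips far edge 6.602354302102706 -0.7729119601130658
```

Emit:
drive_effector:
  offsets:
    - [[6,20,0,0,0,0],[10,34,0,0,0,0],[13,43,0,0,0,0],[13,43,0,0,0,0],[13,43,0,0,0,0],[13,43,0,0,0,0],[13,43,0,0,0,0],[13,43,0,0,0,0]]

```text
time_s: 17.7
ee_pos: [529.3, -36.6, 221.5]
ee_rot: [180.0, 0.1, -15.1]
force: [1.0, -0.6, -1.4]
gripper_width: 42.0
gripper_force: 5.7
```

Emit:
drive_effector:
  offsets:
    - [[13,43,0,0,0,0],[13,43,0,0,0,0],[13,43,0,0,0,0],[13,43,0,0,0,0],[13,43,0,0,0,0],[7.8,26,0,0,0,0],[3,10.6,0,0,0,0],[0,0,0,0,0,0]]

```text
time_s: 18.5
ee_pos: [537.3, -298.2, 221.2]
ee_rot: [-180.0, 0.1, -15.2]
force: [-0.4, 0.2, -1.0]
gripper_width: 42.2
gripper_force: 5.7
```

Emit:
drive_effector:
  offsets:
    - [[0,0,0,0,0,5.1],[0,0,0,0,0,5.1],[0,0,0,0,0,0],[0,0,0,0,0,0],[0,0,0,0,0,0]]

```text
time_s: 19.0
ee_pos: [537.8, -296.6, 222.5]
ee_rot: [-180.0, 0.0, -25.2]
force: [-0.3, -0.0, -0.5]
gripper_width: 42.1
gripper_force: 5.7
```

```bash
python3 snap.py s1
python3 - <<'E'
from h import *
import pickle
s=env.state();print(s["ee_pos"],s["ee_rot"],"to go",tool(np.array([537.2,-297.8,99])-s["ee_pos"]))
m=pickle.load(open("s1.pkl","rb"));g=cv2.cvtColor(cv2.imread("pics/s1.png"),cv2.COLOR_BGR2GRAY)
# plate far edge and its left/right corners
k=(g[90:190,220:420]>140).astype(np.uint8)
c=max(cv2.findContours(k,0,1)[0],key=cv2.contourArea)[:,0]+[220,90]
for v in range(c[:,1].min(),c[:,1].min()+16,5):
    r=c[c[:,1]==v];print(v,r[:,0].min(),r[:,0].max())
v=c[:,1].min();r=c[(c[:,1]>v+1)&(c[:,1]<v+8)];e=(onz(m,(r[:,0].min(),v),6)+onz(m,(r[:,0].max()+1,v),6))/2
a=np.radians(-25.3);print("plate centre",e-45*np.array([np.cos(a),np.sin(a),0]))
E
```

```text
[ 537.83 -296.79  222.49] [-179.99    0.01  -25.19] to go [ -0.12   1.2  123.49]
137 274 363
142 274 363
147 274 363
152 274 363
plate centre [ 538.27 -295.7     6.  ]
```

Emit:
drive_effector:
  offsets:
    - [[0,0.6,15,0,0,0],[0,0,20,0,0,0],[0,0,15,0,0,0],[0,0,15,0,0,0],[0,0,15,0,0,0],[0,0,15,0,0,0],[0,0,10,0,0,0],[0,0,0,0,0,0]]

```text
time_s: 19.85
ee_pos: [536.6, -297.4, 116.0]
ee_rot: [-180.0, 0.2, -25.3]
force: [0.2, -0.1, -1.3]
gripper_width: 42.0
gripper_force: 5.7
```

Emit:
drive_effector:
  offsets:
    - [[0,0,8,0,0,0],[0,0,4,0,0,0],[0,0,2,0,0,0],[0,0,1,0,0,0],[0,0,1,0,0,0],[0,0,0,0,0,0],[0,0,0,0,0,0]]

```text
time_s: 20.55
ee_pos: [537.6, -298.1, 101.6]
ee_rot: [180.0, -0.0, -25.3]
force: [-0.1, 0.3, -1.0]
gripper_width: 41.7
gripper_force: 5.7
```

Emit:
drive_effector:
  offsets:
    - [[0,0,1,0,0,0],[0,0,1,0,0,0],[0,0,0.5,0,0,0],[0,0,0,0,0,0],[0,0,0,0,0,0]]

```text
time_s: 21.05
ee_pos: [537.5, -298.1, 99.0]
ee_rot: [180.0, -0.0, -25.3]
force: [-0.1, 0.4, -0.2]
gripper_width: 42.2
gripper_force: 5.7
```

Emit:
drive_effector:
  offsets:
    - [[0,0,0,0,0,0],[0,0,0,0,0,0],[0,0,0,0,0,0]]
  jaw: 48
  clamp_n: 20

```text
time_s: 21.35
ee_pos: [537.6, -298.1, 99.1]
ee_rot: [180.0, -0.0, -25.3]
force: [0.7, 0.7, -1.0]
gripper_width: 48.2
gripper_force: 0.0
```

Emit:
drive_effector:
  offsets:
    - [[0,0,0,0,0,0],[0,0,0,0,0,0],[0,0,0,0,0,0],[0,0,0,0,0,0],[0,0,0,0,0,0],[0,0,0,0,0,0],[0,0,0,0,0,0]]
  jaw: 91
  clamp_n: 20

```text
time_s: 22.05
ee_pos: [537.5, -298.0, 99.0]
ee_rot: [180.0, -0.0, -25.3]
force: [0.6, 0.4, 0.6]
gripper_width: 91.1
gripper_force: 0.0
```

Emit:
drive_effector:
  offsets:
    - [[0,0,-10,0,0,0],[0,0,-20,0,0,0],[0,0,-25,0,0,0],[0,0,-25,0,0,0],[0,0,-25,0,0,0],[0,0,-25,0,0,0],[0,0,-20,0,0,0],[0,0,-5,0,0,0]]

```text
time_s: 22.85
ee_pos: [538.5, -298.7, 257.5]
ee_rot: [180.0, -0.4, -25.3]
force: [0.2, -0.4, 0.3]
gripper_width: 91.0
gripper_force: 0.0
```

Emit:
drive_effector:
  offsets:
    - [[-40,0,0,0,0,0],[-40,0,0,0,0,0],[0,0,0,0,0,0],[0,0,0,0,0,0],[0,0,0,0,0,0]]

```text
time_s: 23.35
ee_pos: [466.0, -264.3, 254.0]
ee_rot: [180.0, -0.1, -25.3]
force: [-0.6, -0.2, 0.5]
gripper_width: 91.0
gripper_force: 0.0
```

```bash
python3 snap.py e1
python3 - <<'E'
from h import *
import pickle
m=pickle.load(open("e1.pkl","rb"));im=cv2.imread("pics/e1.png");g=cv2.cvtColor(im,cv2.COLOR_BGR2GRAY)
# expected leg tops, and dark head blob
for p in((548.06,-277.19,146),(530.24,-314.9,146),(539.15,-296.05,146)): print("expect",proj(m,p))
u,v=map(int,proj(m,(539.15,-296.05,146)))
for r in range(v-10,v+11,5):
    print(r,g[r,u-40:u+41].tolist())
E
```

```text
expect (np.float64(289.2816832221635), np.float64(100.29562476618544))
expect (np.float64(344.08115103744785), np.float64(100.30063803888063))
expect (np.float64(316.68505854363497), np.float64(100.29521004906066))
90 [225, 224, 225, 224, 226, 225, 226, 225, 225, 225, 226, 225, 174, 197, 225, 233, 238, 228, 196, 188, 198, 219, 225, 226, 227, 229, 231, 229, 228, 113, 62, 74, 88, 88, 84, 83, 84, 84, 87, 91, 87, 85, 
[... 1017 characters left out ...]
115, 116, 115, 118, 111, 157, 225, 233, 238, 243, 131, 95, 94, 93, 110, 123, 73, 42, 69, 177, 156, 59, 40, 40, 42, 43, 44, 40, 45, 44, 42, 43, 43, 43, 50, 47, 49, 46, 46, 46, 47, 47, 48, 87, 92, 93, 95, 100, 88, 71, 92, 127, 57, 47, 120, 108, 96, 97, 97, 99, 175, 226, 233, 236, 232, 226, 226, 225, 225, 224, 225, 226, 225]
110 [120, 119, 118, 122, 123, 120, 121, 122, 120, 120, 123, 117, 121, 148, 230, 234, 237, 243, 189, 107, 94, 93, 106, 128, 130, 128, 120, 116, 115, 83, 49, 51, 58, 57, 59, 60, 60, 62, 64, 64, 64, 64, 68, 68, 66, 68, 72, 69, 71, 70, 70, 71, 73, 73, 78, 72, 114, 117, 110, 126, 128, 127, 130, 106, 97, 96, 95, 98, 197, 228, 233, 237, 227, 227, 227, 226, 226, 226, 225, 226, 226]
```

```bash
python3 -c "
from workcell import env, cams
print(env.job_done())"
```

```text
the job is handed in; nothing more can be done
None
```

The bung is standing on the dish floor, the tongs are back upright in their stand within about 2 mm of where they started, and the job was handed in at about 23 s; the hand-in returned no verdict.

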